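# Hang a sample pail on the weighing stand by its bail

## Task

Weigh the steel sample pail: while it stands on the bench, raise its folded-down wire bail upright, then lift the pail by the bail, bring it in from the prongs' open ends and hang it with the bail resting in the notches of both prongs of the weighing stand, and let go so that it hangs free and level. The prongs sit on a delicate spring rated for 10 newtons including the pail, so feel for them and lower gently, do not push or drop; keep the pail from tipping, and leave the vial, the dish and the torch where they are.

Things in the scene. Friction and masses are not known exactly. Their poses are not given: they have to be found in the camera images.
- pail: Open round stainless-steel pail, loose on the bench: 108 mm across its rim, 88 mm across its foot, 80 mm tall, wall 3 mm, 0.33 to 0.54 kg with its bail. Origin at the centre of its underside, z up. The bail hinges on two ears; the hinge line is parallel to the pail's y, over the origin, 74 mm up. The folded bail sticks out to the pail's +x.
- bail (a joint): Angle of the wire bail on the pail, rad: 0 = folded down level towards the pail's +x, 1.57 = upright over the pail, up to 2.9 past upright. It starts between 0 and 0.35. The rivets rub a little (0.026 N m), so the bail stays wherever it is left.
- bail_grip (a point): Centre of the black grip tube (12 mm diameter, 40 mm long; it turns on the wire) in the middle of the bail's far bar of 5 mm wire, 96 mm from the hinge line. Tube and bar lie along y, the bar straight to 50 mm either side; its bare wire goes in the notches. x points away from the hinge and turns with the bail. Folded, 36 mm are free between tube and rim.
- stand: Weighing stand, fixed. Origin on the bench right under the mid-point between its two notches, z up. Two 6 mm steel prongs, at y = -42 and +42 mm, point to -x; each dips into an open-topped V notch at x = 0, 18 mm deep, open from x = -26 to +28 mm, which centres the bail wire laid across both (wire along y). The pair is sprung: it sinks 0.3 mm per N; above 10 N is overload.
- stand_post (a point): Foot of the stand's post (16 mm thick, 275 mm tall), at x = +130 mm of the stand. The prongs are clamped to it at a height that is NOT given: bail wire resting in the unloaded notches has its centre 201 to 241 mm above the bench; find it by feel or by sight. The prong tips end 14 mm above that wire centre. Base plate 14 mm high, 90 x 150 mm.
- vial: Bystander: small closed vial, 28 mm across, 46 mm tall, standing; origin at its underside.
- dish: Bystander: closed flat round dish, 72 mm across, 16 mm tall; origin at its underside.
- torch: Bystander: small torch standing on its tail, 34 mm across, 105 mm tall; origin at its underside.
Mind the look-alikes: they are no part of the job. What is shaped like the pail but pink is not meant.

How it is judged:
By the outcome, as a careful person would: the job done as asked, in the order asked, and still so for the second after the job is handed in, with the robot touching nothing.
It also fails if it takes over 72 s, if anything falls off the work surface, if the arm or the gripper's body presses on something with over 40 N, if the wrist force passes 120 N, or if a joint passes its speed limit or range.

## Robot

A 6-joint arm with a two-finger parallel gripper is mounted at the origin on the work surface. World frame = base frame: x ahead of the robot, y to its left, z up, the work surface at z = 0. Lengths are in m, angles in rad, forces in N, time in s.
With the tool pointing down it reaches from about 0.375 to 0.975 m from the base axis. Payload 3.8 kg.
Tool frame: the origin (TCP) lies at the very end of the fingers, on their centre line; the grasp point (between the pads) lies 19 mm behind it; z points along the fingers, y is the line along which they close (so a half turn about z gives the same grasp; the last joint's range is limited). The gripper opens to 88 mm and grips with 3 to 60 N. Pads are 18 mm wide; open, the fingers measure 123 mm over their backs; the gripper's body (75 mm by 187 mm) begins 45 mm behind the grasp point.
Start: joints at [1.083, 0.264, 1.604, -0, 1.274, -0.037], TCP at [0.294, 0.608, 0.239] pointing down, gripper open.
Joint ranges: [-2.63, 2.63], [-0.94, 2.18], [0.31, 2.57], [-1.31, 4.45], [0, 2.66], [-2.55, 2.55]. Speed limits (rad/s): [2.57, 2.57, 3.14, 3.14, 3.14, 3.14].

## Interface

Orientations are given as a rotation vector (axis times angle).
In Python, from bench import robot, eoat, planner, sensors, get_image, workorder gives the robot as it stands. The module is installed in compiled form; this text tells all that it offers. Calls block until the motion is done:
- robot.goto(position, orientation): joint-space move of the TCP to a pose.
- robot.line_to(position, vel=0.15, rotation=None, threshold=None): straight line of the TCP; rotation=None keeps the orientation; vel is the mean speed in m/s. With threshold (N) it stops when the force on the tool has changed by that much, and returns True; else False.
- robot.move_j(angles): joint-space move.
- eoat.set_gripper(opening, grip_force=None): finger opening in m; grip_force is the grip in N (None keeps the last); returns when the fingers have stopped.
- robot.dwell(seconds).
- planner.inverse_kinematics(position, orientation): joint angles nearest the present ones, or None.
- sensors.observe(): the state.
- get_image(name): name is "side" or "top"; returns a dict with "image" (384x512x3 uint8, red, green, blue), "range_z" (384x512 float32, m along the optical axis (not along the pixel's ray), 0 where there is no reading), "camera_matrix" (3x3 intrinsics, pixels), "view" (4x4, takes a point from world to camera coordinates). Camera axes: x right, y down, z forward; pixel columns grow to the right and rows downward; lengths in m; the calibration is good to about 2 mm. A picture is of the moment at which its call begins.
A pose or a line that the arm cannot do raises robot.Unreachable and nothing moves.
- workorder.sign_off(): hands the job in; it is judged then, once.
The state is a dict: "t": time; "qpos": joint angles; "qd": joint speeds; "joint_torque": joint torques, N m; "ee_pos": TCP position; "ee_rot": TCP orientation; "wrist_force": force on the tool from outside, world axes, zero at the start; "moment": the same for the moment, N m; "finger_gap": finger opening in m; "grip_force": force on a finger pad.
Only numpy, scipy, OpenCV 4.12 (cv2) and the standard library are available. Lean on these libraries where they do the work, as an engineer would, in place of code of your own. Each camera call takes 0.05 s, during which the arm holds its last target. There are 200 camera calls.

## Working session

There is one attempt and no reset: what is moved stays moved. The work goes in short steps, each a Python script; the robot and the scene stay as the last script left them, time stands still between calls to the robot, and variables do not carry over. Pictures are saved under pics/ and viewed, at most 10 in all, crops included, and the job is handed in when it is done.

```bash
mkdir -p pics; cat > h.py <<'E'
import numpy as np, cv2
from scipy.spatial.transform import Rotation as R
from bench import robot, eoat, planner, sensors, get_image, workorder
def cloud(d):
    z=d["range_z"].astype(float); K=d["camera_matrix"]; v,u=np.indices(z.shape)
    p=np.stack([(u-K[0,2])*z/K[0,0],(v-K[1,2])*z/K[1,1],z,np.ones_like(z)],-1)
    w=(p@np.linalg.inv(d["view"]).T)[...,:3]; w[z==0]=np.nan
    return w
def save(d,n,crop=None,s=1):
    im=d["image"][...,::-1]
    if crop: r0,r1,c0,c1=crop; im=im[r0:r1,c0:c1]
    cv2.imwrite("pics/"+n,cv2.resize(im,None,fx=s,fy=s,interpolation=cv2.INTER_CUBIC))
def st():
    o=sensors.observe(); print("t %.2f"%o["t"],"pos",np.round(o["ee_pos"],4),"rot",np.round(o["ee_rot"],3),"F",np.round(o["wrist_force"],2),"M",np.round(o["moment"],2),"gap %.4f grip %.1f"%(o["finger_gap"],o["grip_force"])); return o
E
python3 - <<'E'
from h import *
a=get_image("top");b=get_image("side")
np.savez("d0.npz",top=cloud(a),side=cloud(b),ti=a["image"],si=b["image"])
im=np.hstack([a["image"],b["image"]])[...,::-1]
save(a,"t0.png",s=1.5);save(b,"s0.png",s=1.5)
for d in(a,b):print(np.round(np.linalg.inv(d["view"]),3),d["camera_matrix"])
o=st();print(o["qpos"])
E
```

```text
[[ 0.02  -0.984  0.178  0.43 ]
 [-0.999 -0.025 -0.026  0.052]
 [ 0.03  -0.177 -0.984  0.82 ]
 [ 0.     0.     0.     1.   ]] [[371.25875011   0.         262.55441948]
 [  0.         371.25875011 187.35821746]
 [  0.           0.           1.        ]]
[[ 0.914 -0.221  0.341  0.284]
 [-0.405 -0.449  0.796 -0.653]
 [-0.023 -0.866 -0.5    0.526]
 [ 0.     0.     0.     1.   ]] [[420.08957569   0.         257.05671749]
 [  0.         420.08957569 193.78138624]
 [  0.           0.           1.        ]]
t 0.10 pos [0.2938 0.607  0.2375] rot [-7.020e-01 -3.062e+00  3.000e-03] F [-0.08  1.05  0.59] M [-0.02  0.02 -0.05] gap 0.0884 grip 0.0
[ 1.08311989e+00  2.64687696e-01  1.60521174e+00 -1.36407077e-05
  1.27368243e+00 -3.68996420e-02]
```

View pics/t0.png

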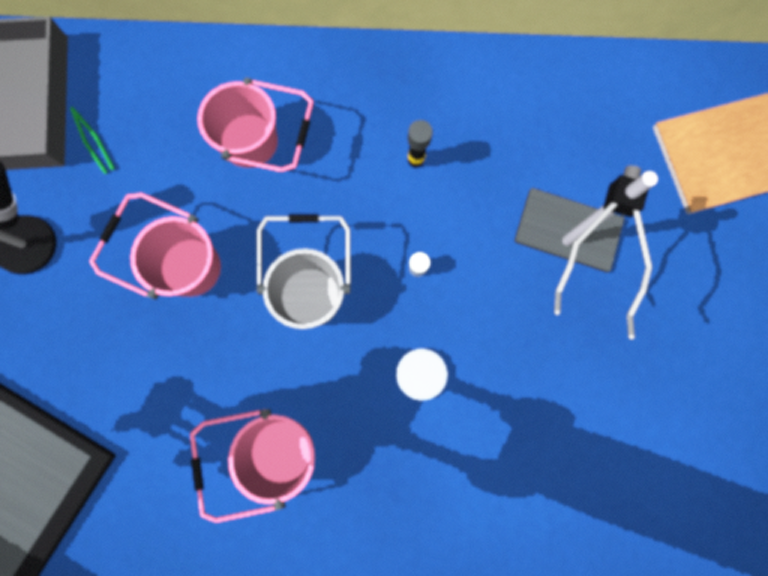

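View pics/s0.png

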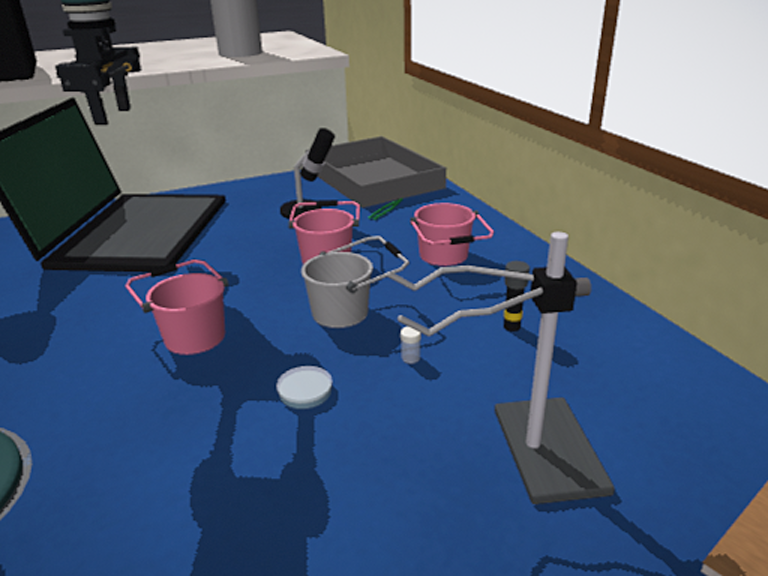

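Top view (pixels in the 1.5x picture): the steel pail's rim is at (304,288). Its grip is at (303,218), so the bail points to world +x. The prong tips are at (557,312) and (632,336), the post top at (650,178), the vial at (419,263), the dish at (422,375) and the torch at (419,145). The side view agrees, with the bail raised slightly.

```bash
python3 - <<'E'
from h import *
d=np.load("d0.npz");T=d["top"];S=d["side"];ti=d["ti"].astype(int);si=d["si"].astype(int)
def box(W,im,r0,r1,c0,c1): return W[r0:r1,c0:c1].reshape(-1,3),im[r0:r1,c0:c1].reshape(-1,3)
# pail rim
P,C=box(T,ti,160,225,165,240)
m=(P[:,2]>.074)&(P[:,2]<.086)&(C.max(1)-C.min(1)<50)
Q=P[m];print("rim n",len(Q),Q.min(0),Q.max(0))
c=Q[:,:2].mean(0)
from scipy.optimize import least_squares
def res(x,Q): return np.hypot(*(Q[:,:2]-x[:2]).T)-.0525
f=least_squares(res,[*c],args=(Q,),loss="soft_l1",f_scale=.002);print("rim centre",f.x,np.std(f.fun))
# grip
P,C=box(T,ti,138,155,185,220); m=(C.max(1)<70)&(P[:,2]>.05);G=P[m];print("grip",len(G),G.mean(0),G.min(0),G.max(0))
# vial dish torch
for n,(u,v) in dict(vial=(279,175),dish=(281,250),torch=(279,88)).items(): print(n,T[v,u])
# stand from both clouds
for n,W in(("top",T),("side",S)):
    P=W.reshape(-1,3);k=(P[:,0]>.25)&(P[:,0]<.75)&(P[:,1]<-.1)&(P[:,1]>-.5)&(P[:,2]>.17)
    print(n,k.sum()); Q=P[k]
    i=np.argsort(Q[:,0]); print(np.round(Q[i][::max(1,len(i)//45)],3).tolist())
# base plate
P=T.reshape(-1,3);k=(P[:,2]>.009)&(P[:,2]<.02)&(P[:,1]<-.15)&(P[:,0]>.4)&(P[:,0]<.7)&(P[:,1]>-.45)
Q=P[k].astype(np.float32);print("base",k.sum(),cv2.minAreaRect(Q[:,:2]))
P=S.reshape(-1,3);k=(P[:,2]>.03)&(P[:,2]<.2)&(P[:,1]<-.22)&(P[:,0]>.4)&(P[:,0]<.75)&(P[:,1]>-.45)
Q=P[k];print("post side",k.sum(),np.median(Q,0),Q[::max(1,len(Q)//12)].round(3).tolist())
E
```

```text
rim n 612 [0.49896775 0.0942809  0.07400268] [0.61616159 0.21781323 0.08561742]
rim centre [0.55266445 0.15491538] 0.008485734148392966
grip 52 [0.64550873 0.15765759 0.09301109] [0.64127674 0.14142181 0.09113193] [0.64860866 0.17380142 0.09550117]
vial [ 0.59737026 -0.00239541  0.04801861]
dish [ 0.44032017 -0.01084032  0.01666239]
torch [0.76928951 0.00366198 0.10287407]
top 1427
[[0.482, -0.221, 0.226], [0.494, -0.227, 0.217], [0.507, -0.226, 0.208], [0.514, -0.145, 0.221], [0.52, -0.232, 0.214], [0.526, -0.147, 0.213], [0.532, -0.148, 0.208], [0.539, -0.152, 0.209], [0.545, -0.241, 0.226], [0.551, -0.151, 0.217], [0.557, -0.155, 0.222], [0.564, -0.242, 0.226], [0.571, -0.243, 0.226], [0.577, -0.165, 0.224], [0.584, -0.24, 0.226], [0.591, -0.168, 0.226], [0.596, -0.238, 0.226], [0.602, -0.181, 0.224], [0.609, -0.186, 0.225], [0.614, -0.195, 0.225], [0.62, -0.237, 0.226], [0.625, -0.235, 0.21], [0.627, -0.234, 0.233], [0.628, -0.225, 0.216], [0.63, -0.222, 0.206], [0.631, -0.229, 0.231], [0.632, -0.215, 0.221], [0.634, -0.208, 0.208], [0.636, -0.207, 0.214], [0.637, -0.225, 0.176],
[... 1044 characters left out ...]
-0.224, 0.234], [0.637, -0.229, 0.241], [0.638, -0.229, 0.253], [0.638, -0.232, 0.177], [0.639, -0.234, 0.176], [0.639, -0.234, 0.183], [0.64, -0.233, 0.184], [0.641, -0.244, 0.206], [0.642, -0.236, 0.269], [0.643, -0.245, 0.214], [0.644, -0.247, 0.217], [0.645, -0.234, 0.268], [0.646, -0.235, 0.182], [0.648, -0.246, 0.212], [0.649, -0.247, 0.207], [0.651, -0.246, 0.232], [0.654, -0.248, 0.205], [0.665, -0.241, 0.211], [0.671, -0.245, 0.22]]Traceback (most recent call last):
  File "<stdin>", line 23, in <module>
cv2.error: OpenCV(4.12.0) /io/opencv/modules/imgproc/src/convhull.cpp:143: error: (-215:Assertion failed) total >= 0 && (depth == CV_32F || depth == CV_32S) in function 'convexHull'
```

```bash
cat > stand.py <<'E'
from h import *
from scipy.optimize import least_squares
def fit_stand(Ws,verbose=True):
    P=np.vstack([W.reshape(-1,3) for W in Ws]); k=(P[:,0]>.45)&(P[:,0]<.6)&(P[:,1]<-.12)&(P[:,1]>-.27)&(P[:,2]>.195)&(P[:,2]<.24)
    Q=P[k]
    # prong lines y_s=+-42 near the notch; notch V: z=z0+18/27*|x_s| up to +-27mm, tops
    def tf(p):
        c,s=np.cos(p[2]),np.sin(p[2]); dx=Q[:,:2]-p[:2]
        return dx@[c,s],dx@[-s,c]
    def r(p):
        x,y=tf(p); near=(x>-.04)&(x<.035)
        lat=(np.abs(y)-.042)*near
        zm=p[3]+np.minimum(.018,.018/.027*np.abs(x)); v=(Q[:,2]-zm)*(np.abs(x)<.03)
        return np.r_[lat,1.0*v]
    best=None
    for x0 in(.50,.515,.53):
        for a in(-.2,-.35):
            f=least_squares(r,[x0,-.19,a,.207],loss="soft_l1",f_scale=.002,x_scale=[.01,.01,.1,.01],diff_step=1e-4)
            if best is None or f.cost<best.cost: best=f
    x,y=tf(best.x)
    if verbose:
        print("stand",best.x.round(4),"rms",np.sqrt(np.mean(best.fun**2)))
        for s in(1,-1):
            m=(y*s>.02)&(y*s<.06)&(x>-.05)&(x<.045)
            print(s,"tip x_s",x[m].min().round(4)); 
            for b in np.arange(-.04,.045,.006):
                n=m&(np.abs(x-b)<.003)
                if n.any(): print("  %.3f n%d y %.4f ztop %.4f zmed %.4f"%(b,n.sum(),np.median(y[n]),np.percentile(Q[n,2],90),np.median(Q[n,2])))
    return best.x
if __name__=="__main__":
    d=np.load("d0.npz")
    for W in("top","side"): fit_stand([d[W]],W=="top"and True)
    p=fit_stand([d["top"],d["side"]])
    T=d["top"];P=T.reshape(-1,3);C=d["ti"].reshape(-1,3).astype(int)
    S=d["side"].reshape(-1,3)
    for W in (P,S):
        k=(W[:,2]>.24)&(W[:,2]<.278)&(W[:,1]<-.2)&(W[:,1]>-.27)&(W[:,0]>.6)&(W[:,0]<.68); print("post",k.sum(),np.median(W[k],0), W[k].min(0),W[k].max(0))
    print("post expected",p[:2]+.13*np.array([np.cos(p[2]),np.sin(p[2])]))
    g=(np.ptp(C,axis=1)<60)&(C.min(1)>60)&(P[:,2]>.072)&(P[:,2]<.087)
    c=np.array([.553,.155])
    for _ in range(6):
        rr=np.hypot(*(P[:,:2]-c).T); m=g&(rr>.046)&(rr<.058)&(P[:,0]<.575)
        f=least_squares(lambda x:np.hypot(*(P[m][:,:2]-x).T)-.0525,c); c=f.x
    print("rim",m.sum(),c,np.std(f.fun))
    w=(P[:,0]>.575)&(P[:,0]<.66)&(P[:,1]>.09)&(P[:,1]<.22)&(P[:,2]>.06)
    rr=np.hypot(*(P[:,:2]-c).T); w&=rr>.062; Q=P[w]
    far=Q[:,0]>.638; print("bar n",far.sum(),"slope dx/dy",np.polyfit(Q[far][:,1],Q[far][:,0],1),"y ext",Q[:,1].min(),Q[:,1].max(),"z",np.median(Q[far][:,2]))
    for lo,hi in((.09,.14),(.175,.22)):
        a=(Q[:,1]>lo)&(Q[:,1]<hi)&(Q[:,0]<.625);print("arm",a.sum(),np.polyfit(Q[a][:,0],Q[a][:,1],1),np.polyfit(Q[a][:,0],Q[a][:,2],1))
E
python3 stand.py
```

```text
stand [ 0.7387 -0.1954 -0.3928  0.3573] rms 0.0Traceback (most recent call last):
  File "stand.py", line 32, in <module>
    for W in("top","side"): fit_stand([d[W]],W=="top"and True)
                            ~~~~~~~~~^^^^^^^^^^^^^^^^^^^^^^^^^
  File "stand.py", line 25, in fit_stand
    print(s,"tip x_s",x[m].min().round(4));
                      ~~~~~~~~^^
    return umr_minimum(a, axis, None, out, keepdims, initial, where)
ValueError: zero-size array to reduction operation minimum which has no identity
```

```bash
python3 - <<'E'
s=open("stand.py").read()
a=s.index("        lat=");b=s.index("    best=None")
s=s[:a]+"""        lat=np.where(near,np.clip(np.abs(y)-.042,-.006,.006),.006)
        zm=p[3]+np.minimum(.018,.018/.027*np.abs(x)); v=np.where(np.abs(x)<.03,np.clip(Q[:,2]-zm,-.006,.006),.006)
        return np.r_[lat,v]
"""+s[b:]
a=s.index("    for x0 in");b=s.index("    x,y=tf(best.x)")
s=s[:a]+"""    from scipy.optimize import minimize
    for x0 in(.50,.515,.53):
        for a in(-.2,-.35):
            f=minimize(lambda p:1e4*np.sum(r(p*[.01,.01,.1,.01])**2),[x0*100,-19,a*10,20.7],method="Nelder-Mead")
            if best is None or f.fun<best.fun: best=f; best.cost=f.fun
    best.x=best.x*[.01,.01,.1,.01]
"""+s[b:]
s=s.replace(',"rms",np.sqrt(np.mean(best.fun**2))',',best.fun,len(Q)').replace('W=="top"and True','False')
s=s.replace("fit_stand([d[W]],False)","print(fit_stand([d[W]],False))")
open("stand.py","w").write(s)
E
python3 stand.py
```

```text
[ 0.5229945  -0.1888971  -0.305165    0.20735785]
[ 0.52114063 -0.1908667  -0.29757254  0.20663891]
stand [ 0.5214 -0.1899 -0.2976  0.2069] 413.0185513844212 1206
1 tip x_s -0.0298
  -0.028 n24 y 0.0411 ztop 0.2261 zmed 0.2246
  -0.022 n30 y 0.0411 ztop 0.2249 zmed 0.2222
  -0.016 n30 y 0.0409 ztop 0.2208 zmed 0.2181
  -0.010 n27 y 0.0415 ztop 0.2167 zmed 0.2137
  -0.004 n28 y 0.0414 ztop 0.2118 zmed 0.2092
  0.002 n33 y 0.0419 ztop 0.2113 zmed 0.2086
  0.008 n33 y 0.0418 ztop 0.2151 zmed 0.2127
  0.014 n35 y 0.0417 ztop 0.2189 zmed 0.2165
  0.020 n33 y 0.0419 ztop 0.2230 zmed 0.2206
  0.026 n32 y 0.0420 ztop 0.2259 zmed 0.2238
  0.032 n30 y 0.0414 ztop 0.2264 zmed 0.2250
  0.038 n27 y 0.0417 ztop 0.2265 zmed 0.2253
  0.044 n17 y 0.0421 ztop 0.2264 zmed 0.2254
-1 tip x_s -0.0301
  -0.028 n30 y -0.0424 ztop 0.2265 zmed 0.2243
  -0.022 n34 y -0.0426 ztop 0.2237 zmed 0.2215
  -0.016 n34 y -0.0427 ztop 0.2197 zmed 0.2173
  -0.010 n36 y -0.0427 ztop 0.2160 zmed 0.2128
  -0.004 n32 y -0.0422 ztop 0.2121 zmed 0.2091
  0.002 n41 y -0.0428 ztop 0.2119 zmed 0.2091
  0.008 n40 y -0.0422 ztop 0.
[... 162 characters left out ...]
 n38 y -0.0425 ztop 0.2266 zmed 0.2251
  0.038 n29 y -0.0423 ztop 0.2264 zmed 0.2246
  0.044 n21 y -0.0427 ztop 0.2264 zmed 0.2252
post 187 [ 0.64259457 -0.22336046  0.26620439] [ 0.63717879 -0.23527436  0.24093373] [ 0.65150037 -0.21921427  0.27627139]
post 291 [ 0.640335   -0.23232176  0.25986097] [ 0.63580009 -0.23665107  0.24006326] [ 0.65147319 -0.22057967  0.27547803]
post expected [ 0.6457315  -0.22799068]
rim 324 [0.55329599 0.1547079 ] 0.0020644105730773595
bar n 223 slope dx/dy [-0.02768306  0.64962567] y ext 0.09516592890462992 0.21828869452966443 z 0.09033440542303117
arm 48 [0.02891007 0.0795322 ] [ 0.16573002 -0.01727654]
arm 50 [0.02659422 0.20023637] [ 0.16933388 -0.01909197]
```

The stand fit is consistent: both cameras agree to about 2 mm, and the post and 14 mm tip checks fit. The pail is at (0.553, 0.155), yaw 0.03, and the bail is at about 0.16 rad. Next I grasp the tube.

```bash
cat >> h.py <<'E'
def rv(yaw):
    y=np.array([np.cos(yaw),np.sin(yaw),0]); z=np.array([0,0,-1.]); x=np.cross(y,z)
    return R.from_matrix(np.c_[x,y,z]).as_rotvec()
YP=.028; PC=np.array([.5533,.1547]); HZ=.074
def arc(th,dz=0,r=.096):   # TCP for bail angle th
    e=np.array([np.cos(YP),np.sin(YP)]); return np.r_[PC+r*np.cos(th)*e, HZ+r*np.sin(th)-.019+dz]
E
python3 - <<'E'
from h import *
eoat.set_gripper(.034,20)
p=arc(.155)
robot.goto(p+[0,0,.10],rv(YP)); print(sensors.observe()["t"])
robot.line_to(p+[0,0,.03],.15); st()
save(get_image("side"),"s1.png",(120,260,150,300),4)
print(robot.line_to(p,.06,threshold=3)); st()
a=get_image("side"); save(a,"s2.png",(120,260,150,300),4)
E
```

```text
3.0833
t 3.70 pos [0.6483 0.1578 0.1001] rot [2.189 2.253 0.   ] F [-0.13 -0.29  0.27] M [-0.08  0.02  0.02] gap 0.0339 grip 0.0
False
t 4.40 pos [0.6479 0.1573 0.0694] rot [-2.190e+00 -2.252e+00  1.000e-03] F [ 0.63 -0.3  -0.01] M [-0.1   0.04 -0.01] gap 0.0336 grip 0.0
```

View pics/s2.png

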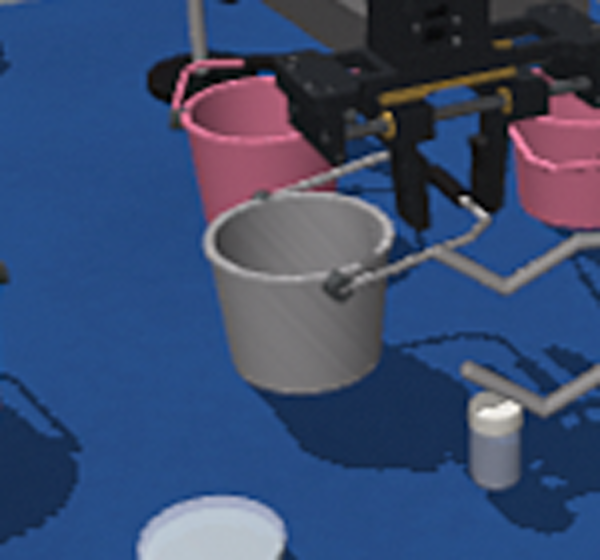

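The fingers at crop (410,190) and (487,175) straddle the black tube at (445,182), clear of the rim. Next I close and swing the bail up.

```bash
python3 - <<'E'
from h import *
eoat.set_gripper(.008,20); o=st()
# true position of grip -> offset from model arc is kept and faded towards upright
for th in np.linspace(.155,1.35,9)[1:]:
    robot.line_to(arc(th),.08)
    o=sensors.observe(); print("%.2f"%th,"%.2f"%o["t"],o["ee_pos"].round(4),o["wrist_force"].round(2),o["moment"].round(2),round(o["finger_gap"],4))
    if np.abs(o["wrist_force"]).max()>6: print("stop");break
save(get_image("side"),"s3.png",(80,260,150,350),3)
E
```

```text
t 4.92 pos [0.6479 0.1574 0.0698] rot [-2.190e+00 -2.252e+00  1.000e-03] F [-0.87 -0.11  0.85] M [-0.02  0.15 -0.01] gap 0.0115 grip 19.7
0.30 5.25 [0.6458 0.1575 0.0853] [2.2  0.59 0.23] [-0.01 -0.15  0.04] 0.0112
0.45 5.58 [0.6406 0.1573 0.0986] [2.76 0.12 2.35] [-0.04 -0.37  0.03] 0.0105
0.60 5.90 [0.6332 0.1571 0.1105] [ 3.9  -0.1   2.35] [-0.07 -0.47  0.03] 0.0114
0.75 6.22 [0.6242 0.1567 0.1214] [ 3.53 -0.12  4.01] [-0.08 -0.5   0.06] 0.0107
0.90 6.55 [0.6135 0.1564 0.131 ] [ 4.92 -0.17  5.06] [-0.13 -0.54  0.02] 0.0107
1.05 6.88 [0.6015 0.156  0.139 ] [2.7  0.31 6.72] [-0.15 -0.44  0.03] 0.0108
stop
```

View pics/s3.png

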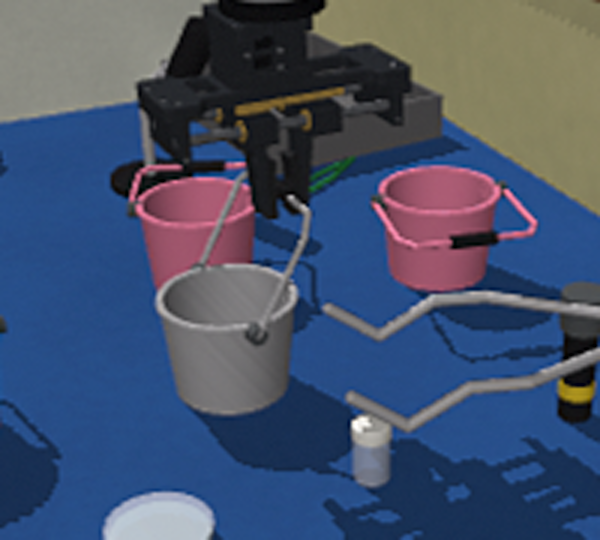

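The bail is about 60° up and the pail stands on the bench. The tool is being pushed outward along the bail, so my arc is a little tight. I continue with a slightly higher arc.

```bash
python3 - <<'E'
from h import *
def rep(n):
    o=sensors.observe(); print(n,"%.2f"%o["t"],o["ee_pos"].round(4),o["wrist_force"].round(2),o["moment"].round(2)); return o
dz=.001; robot.line_to(arc(1.05,dz),.03); o=rep("adj")
for th in (1.05,1.18,1.31,1.44,1.56):
    robot.line_to(arc(th,dz),.06); o=rep("%.2f dz%.4f"%(th,dz))
    for _ in range(5):
        fz=o["wrist_force"][2]
        if 0<fz<3: break
        dz+= .0006 if fz>=3 else -.0006
        robot.line_to(arc(th,dz),.03); o=rep("  dz%.4f"%dz)
a=get_image("side"); b=get_image("top"); np.savez("d1.npz",top=cloud(b),side=cloud(a),ti=b["image"],si=a["image"])
save(a,"s4.png",(60,260,130,330),3)
E
```

```text
adj 7.17 [0.6012 0.156  0.1392] [ 2.43 -0.87  5.5 ] [-0.15 -0.32  0.  ]
1.05 dz0.0010 7.42 [0.6012 0.156  0.1392] [ 2.83 -1.2   5.69] [-0.16 -0.35  0.03]
  dz0.0016 7.67 [0.6007 0.156  0.1395] [ 2.38 -0.39  4.41] [-0.1  -0.33  0.06]
  dz0.0022 7.92 [0.6003 0.156  0.1398] [0.65 0.19 1.61] [-0.11 -0.07 -0.  ]
1.18 dz0.0022 8.28 [0.5883 0.1556 0.1453] [-0.44 -0.91 -0.74] [-0.13  0.18  0.05]
  dz0.0016 8.53 [0.5894 0.1556 0.1449] [-0.34 -1.01 -1.37] [-0.14  0.17  0.03]
  dz0.0010 8.78 [0.59   0.1556 0.1447] [-0.95 -0.06 -0.58] [-0.2   0.02 -0.01]
  dz0.0004 9.03 [0.5903 0.1557 0.1445] [ 0.63 -0.14  0.65] [-0.19 -0.05  0.02]
1.31 dz0.0004 9.39 [0.5776 0.1554 0.1486] [-0.22 -1.45  1.71] [-0.29  0.06  0.03]
1.44 dz0.0004 9.75 [0.5654 0.155  0.1508] [ 0.01 -1.28  2.08] [-0.32  0.09 -0.05]
1.56 dz0.0004 10.09 [0.5538 0.1547 0.1514] [-0.14 -1.26  2.71] [-0.28  0.11  0.06]
```

View pics/s4.png

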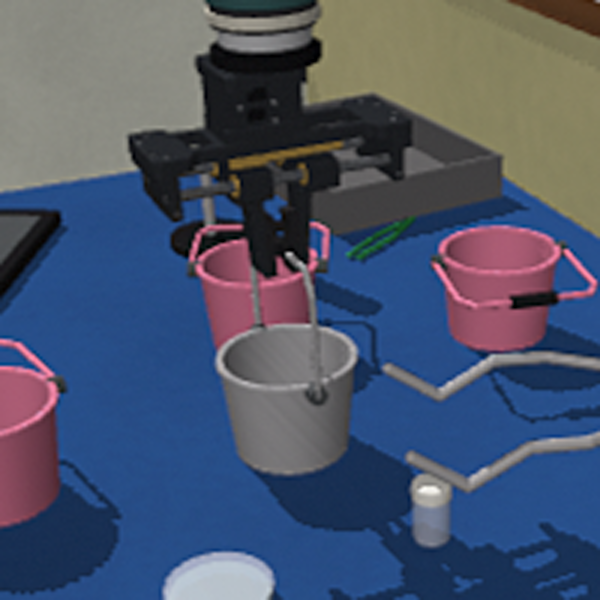

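The bail is upright over the standing pail, with the wire about 18.6 mm above the TCP. Next I lift and carry it to the open ends of the prongs.

```bash
cat >> h.py <<'E'
SX=np.array([.5219,-.1899]); YS=-.299
def sp(x,z,y=0):
    c,s=np.cos(YS),np.sin(YS); return np.r_[SX+[c*x-s*y,s*x+c*y],z]
E
python3 - <<'E'
from h import *
o=st(); p=o["ee_pos"]
robot.line_to(np.r_[p[:2],.165],.04); robot.dwell(.3);st()
robot.line_to(np.r_[p[:2],.243],.08);
robot.line_to(sp(-.11,.243),.1,rotation=rv(YS)); robot.dwell(.5); st()
a=get_image("side"); b=get_image("top"); np.savez("d2.npz",top=cloud(b),side=cloud(a),ti=b["image"],si=a["image"])
save(a,"s5.png",(60,300,110,400),2.6)
for n,d in(("side",a),("top",b)):
    W=cloud(d).reshape(-1,3); C=d["image"].reshape(-1,3).astype(int)
    c,s=np.cos(YS),np.sin(YS); q=W[:,:2]-SX; xs=q@[c,s]; ys=q@[-s,c]
    # bail: x_s around -.11, z .18-.28 ; exclude fingers |y|<.025
    m=(np.abs(xs+.11)<.03)&(np.abs(ys)<.075)&(np.abs(ys)>.025)&(W[:,2]>.15)&(W[:,2]<.275)
    for sg in(1,-1):
        k=m&(ys*sg>0); i=np.argsort(-W[k][:,2])
        print(n,sg,k.sum(),np.round(np.c_[xs,ys,W[:,2]][k][i][::max(1,k.sum()//12)],4).tolist())
E
```

```text
t 10.19 pos [0.5542 0.1547 0.1514] rot [-2.19  -2.252  0.   ] F [-1.03 -1.92  3.12] M [-0.37  0.09  0.04] gap 0.0106 grip 19.4
t 10.98 pos [0.554  0.1547 0.1647] rot [-2.190e+00 -2.252e+00  1.000e-03] F [-1.33  0.07 -5.76] M [-0.08  0.02 -0.03] gap 0.0111 grip 20.2
t 16.17 pos [ 0.4168 -0.1575  0.243 ] rot [-2.528 -1.866 -0.   ] F [ 0.06 -0.37 -5.4 ] M [-0.09  0.08  0.02] gap 0.0109 grip 20.2
side 1 582 [[-0.1106, 0.0418, 0.2643], [-0.112, 0.0592, 0.1939], [-0.1076, 0.0551, 0.172], [-0.1014, 0.0527, 0.1711], [-0.1236, 0.0497, 0.1695], [-0.088, 0.0418, 0.1674], [-0.082, 0.0389, 0.1649], [-0.1273, 0.0466, 0.1626], [-0.0838, 0.0403, 0.1604], [-0.0854, 0.0417, 0.1578], [-0.1027, 0.0482, 0.1552], [-0.1329, 0.0426, 0.1526], [-0.0952, 0.0457, 0.1504]]
side -1 815 [[-0.1123, -0.0332, 0.2644], [-0.1107, -0.0554, 0.2549], [-0.1112, -0.0607, 0.2344], [-0.1109, -0.061, 0.2082], [-0.1092, -0.0591, 0.1804], [-0.0875, -0.0439, 0.1715], [-0.1029, -0.0496, 0.1707], [-0.0949, -0.0506, 0.1689], [-0.1006, -0.049, 0.1648], [-0.0938, -0.0461, 0.1618], [-0.1038, -0.0495, 0.1586], [-0.0842, -0.0405, 0.1545], [-0.1015, -0.0463, 0.1505]]
top 1 276 [[-0.1101, 0.0293, 0.2653], [-0.1095, 0.0413, 0.2633], [-0.1126, 0.0509, 0.2621], [-0.1091, 0.0541, 0.2591], [-0.1129, 0.0609, 0.2475], [-0.1103, 0.0633, 0.2033], [-0.1062, 0.062, 0.1716], [-0.1366, 0.0458, 0.1711], [-0.1209, 0.0521, 0.1707], [-0.1033, 0.0533, 0.17], [-0.1131, 0.0503, 0.1694], [-0.1163, 0.0545, 0.1679]]
top -1 0 []
```

View pics/s5.png

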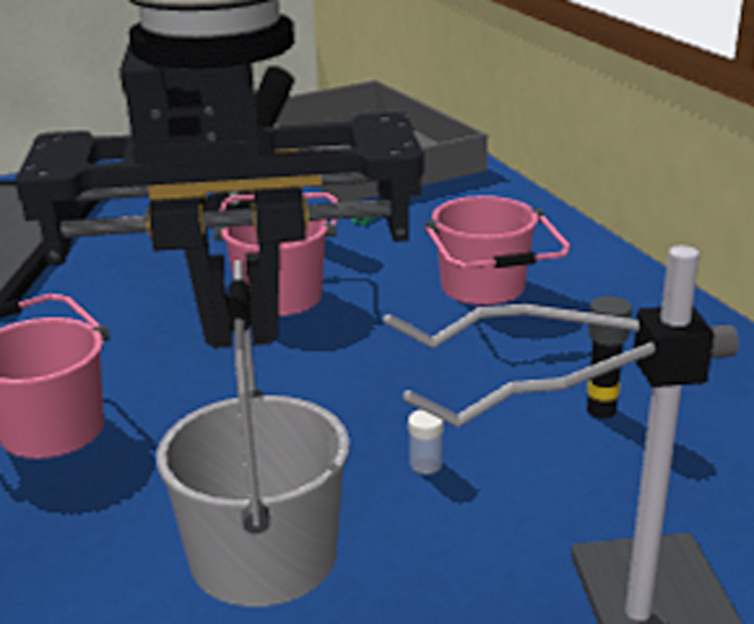

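The pail hangs upright and level in the gripper, with the wire at x_s -0.111 and z 0.262, above the prong tips (crop (388,318) and (408,396)). Next I move in over the notches and feel down.

```bash
python3 - <<'E'
from h import *
robot.line_to(sp(.001,.243),.06); robot.dwell(.5); st()
robot.line_to(sp(.001,.200),.05); robot.dwell(.4); st()
print(robot.line_to(sp(.001,.186),.008,threshold=1.5)); robot.dwell(.2); st()
save(get_image("side"),"s6.png",(60,300,180,470),2.6)
E
```

```text
t 18.77 pos [ 0.5228 -0.1902  0.243 ] rot [-2.528 -1.866  0.   ] F [ 0.07 -0.32 -5.37] M [-0.11  0.06  0.  ] gap 0.0112 grip 20.2
t 20.18 pos [ 0.5229 -0.1902  0.2002] rot [2.527 1.866 0.   ] F [ 0.16 -0.22 -5.17] M [-0.06  0.15 -0.05] gap 0.0108 grip 20.2
True
t 21.31 pos [ 0.5216 -0.1897  0.1916] rot [-2.525 -1.864  0.003] F [ 0.76 -0.69  0.  ] M [-0.13 -0.03 -0.03] gap 0.0106 grip 19.6
```

View pics/s6.png

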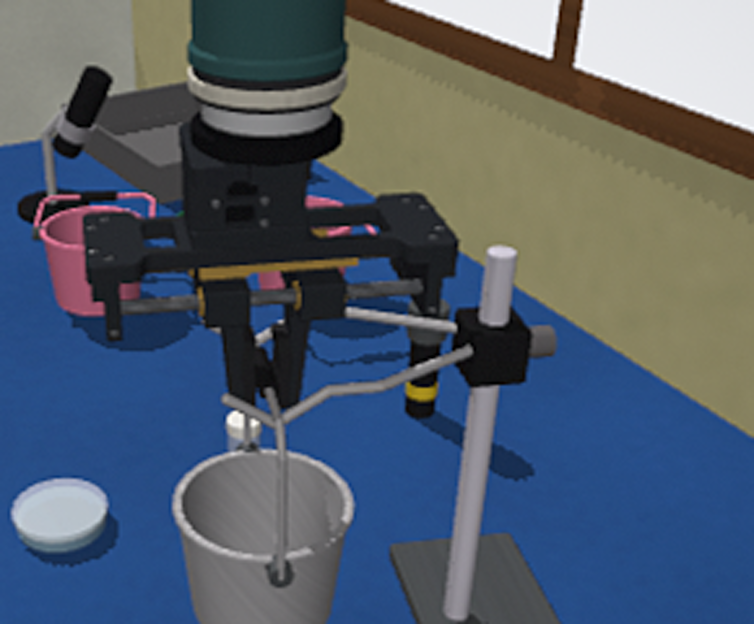

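The wire sits in both notch bottoms (crop (280,420)). The wrist load has gone from -5.3 to about 0 N, so the prongs carry the pail. Next I release and withdraw upward.

```bash
python3 - <<'E'
from h import *
for g in(.0115,.013,.018,.04): eoat.set_gripper(g,4 if g<.02 else None); o=st()
p=o["ee_pos"]
print(robot.line_to(np.r_[p[:2],p[2]+.04],.03,threshold=2.5)); st()
robot.line_to(np.r_[p[:2],p[2]+.15],.12)
robot.dwell(2); st()
a=get_image("side"); b=get_image("top")
save(a,"s7.png",(100,384,180,470),2)
for n,d in(("side",a),("top",b)):
    W=cloud(d).reshape(-1,3)
    c,s=np.cos(YS),np.sin(YS); q=W[:,:2]-SX; xs=q@[c,s]; ys=q@[-s,c]
    m=(np.hypot(xs,ys)<.06)&(np.hypot(xs,ys)>.045)&(W[:,2]>.10)&(W[:,2]<.13)
    A=np.c_[xs,ys,np.ones(len(xs))][m]; print(n,"rim z",np.percentile(W[m,2],95))
    for nm,k in(("x-",xs<-.03),("x+",xs>.03),("y-",ys<-.03),("y+",ys>.03)): 
        k=k&m; print(nm,k.sum(),np.percentile(W[k,2],90) if k.sum()>5 else "")
    k=(np.abs(ys)<.018)&(np.abs(xs)<.03)&(W[:,2]>.19)&(W[:,2]<.225); print("tube",k.sum(),xs[k].mean(),ys[k].mean(),W[k,2].max())
E
```

```text
t 21.57 pos [ 0.5215 -0.1896  0.1914] rot [-2.525 -1.864  0.003] F [ 2.08 -0.73  0.46] M [-0.22 -0.11 -0.01] gap 0.0117 grip 2.5
t 21.80 pos [ 0.5208 -0.1893  0.1908] rot [-2.524 -1.863  0.004] F [ 0.94 -0.38 -0.27] M [-0.1   0.01  0.02] gap 0.0127 grip 0.3
t 22.09 pos [ 0.5208 -0.1893  0.1908] rot [-2.524 -1.863  0.004] F [ 0.72  0.39 -1.04] M [-0.04  0.09 -0.02] gap 0.0181 grip 0.0
t 22.60 pos [ 0.521  -0.1895  0.191 ] rot [-2.524 -1.863  0.004] F [-0.12  0.14  0.22] M [-0.06  0.01 -0.05] gap 0.0401 grip 0.0
False
t 24.08 pos [ 0.5209 -0.1894  0.2307] rot [-2.524 -1.863  0.004] F [ 0.2  -1.11 -0.31] M [-0.04  0.08  0.03] gap 0.0396 grip 0.0
t 27.15 pos [ 0.521  -0.1895  0.341 ] rot [-2.524 -1.863  0.004] F [-0.24  0.5  -0.21] M [-0.07  0.1   0.03] gap 0.0402 grip 0.0
side rim z 0.12092448787780243
x- 365 0.12046273848480615
x+ 353 0.12057044647219607
y- 526 0.12042048551423545
y+ 583 0.1203596992260143
tube 114 -0.0026227125355242696 -0.0011008724067575015 0.21684089630059228
top rim z 0.12125661503911163
x- 175 0.12066705819521673
x+ 251 0.1204869260826209
y- 268 0.12089150800613654
y+ 160 0.12104764606484862
tube 158 -0.0018166153537687861 3.3563386751107394e-05 0.21722556516715974
```

View pics/s7.png

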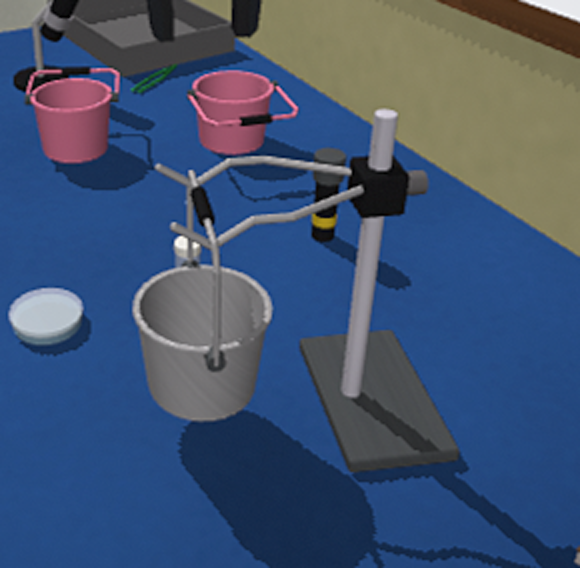

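The pail hangs free with the wire in both notches (crop (195,185) and (218,243)). The rim is level to within 1 mm, and the bystanders stand where they were.

```bash
python3 -c "
from h import *
print(workorder.sign_off())"
```

```text
the job is handed in; nothing more can be done
None
```

The steel pail hangs free and level by its upright bail in both notches, the gripper is clear, and I handed the job in at about 27 s of robot time.

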